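# Strip the retaining rings off a roller shaft and scrub them in ceramic beads

### The arm

A 7-joint arm with a two-finger parallel gripper is mounted at the origin on the work surface. World frame = base frame: x ahead of the robot, y to its left, z up, the work surface at z = 0. Lengths are in m, angles in rad, forces in N, time in s.
With the tool pointing down it reaches from about 0.425 to 0.95 m from the base axis. Payload 4.7 kg.
Tool frame: the origin (TCP) lies on the front face of the gripper's body, between the roots of the fingers; the fingertips stand 70 mm ahead of it and the grasp point (between the pads) lies 51 mm ahead of it; z points along the fingers, y is the line along which they close (so a half turn about z gives the same grasp; the last joint's range is limited). The gripper opens to 87 mm and grips with 3 to 60 N. Pads are 19 mm wide; open, the fingers measure 117 mm over their backs; the gripper's body (75 mm by 190 mm) begins 51 mm behind the grasp point.
Start: joints at [1.168, 0.469, -0.049, 1.532, 0.024, 1.141, -0.082], TCP at [0.247, -0.628, 0.292] pointing down, gripper open.
Joint ranges: [-2.59, 2.59], [-0.33, 1.99], [-1.39, 1.29], [0.1, 2.45], [-1.04, 4.18], [0.21, 1.99], [-2.66, 2.66]. Speed limits (rad/s): [2.57, 2.57, 3.14, 3.14, 3.14, 3.14, 3.14].

### API

Orientations are given as [roll, pitch, yaw] about the fixed x, y, z axes, in that order (R = Rz(yaw) Ry(pitch) Rx(roll)).
In Python, from rig import arm gives the robot as it stands. Calls block until the motion is done:
- arm.movep(position, orientation): joint-space move of the TCP to a pose.
- arm.move_straight(position, rate=0.15, rot=None): straight line of the TCP; rot=None keeps the orientation; rate is the mean speed in m/s.
- arm.move_j(angles): joint-space move.
- arm.move_gripper(opening): finger opening in m; the grip force is fixed at half the most; returns when the fingers have stopped.
- arm.dwell(seconds).
- arm.solve_ik(position, orientation): joint angles nearest the present ones, or None.
- arm.read_camera(name): name is "side" or "top"; returns a dict with "img" (384x512x3 uint8, red, green, blue), "fx", "fy", "cx", "cy" (pixels), "T" (4x4, takes a point from camera to world coordinates). Camera axes: x right, y down, z forward; pixel columns grow to the right and rows downward; lengths in m; the calibration is good to about 2 mm. A picture is of the moment at which its call begins. There is no depth.
A pose or a line that the arm cannot do raises arm.PlanningError and nothing moves.
- arm.sign_off(): hands the job in; it is judged then, once.
Readings, each from a call of its own:
- arm.read_t(): time.
- arm.read_joint_pos(): joint angles.
- arm.read_qvel(): joint speeds.
- arm.read_joint_efforts(): joint torques, N m.
- arm.read_tool_pos(): TCP position.
- arm.read_tool_rot(): TCP orientation.
- arm.read_wrist_force(): force on the tool from outside, world axes, zero at the start.
- arm.read_wrist_torque(): the same for the moment, N m.
- arm.read_gripper_width(): finger opening in m.
- arm.read_finger_force(): force on a finger pad.
Only numpy, scipy, OpenCV 4.12 (cv2) and the standard library are available. Lean on these libraries where they do the work, as an engineer would, in place of code of your own. Each camera call takes 0.05 s, during which the arm holds its last target. There are 200 camera calls.

### The job

Strip every spring retaining ring that is on the roller shaft: take the hooked pick from the rack, hook each ring by its eye and pull it out of its groove with the pick, never with the fingers, and put all the rings into the steel pot of ceramic beads. Then scrub them: take the stirring rod and, with its tip right down among the beads, stir round the pot for at least three wide, full turns. At the end all the rings and beads lie in the pot, standing upright, pick and rod hang in the rack again, each in a slot of its own, and the spare roller, tin, screwdriver and scraper are where they were.

Things in the scene. Friction and masses are not known exactly. Their poses are not given: they have to be found in the camera images.
- shaft: Feed-roller shaft, level and fixed on two blue V-blocks. Steel, 26 mm thick, axis 85 mm above the bench. Origin on the bench under the middle groove; local y runs along the shaft, z up. Three ring grooves at y = -85, 0, +85 mm, floor 20 mm in diameter, 7 mm wide. V-blocks at y = -133 and +152 mm (64 mm in x, 106 mm high); a 70 mm sprocket at y = +174 mm.
- groove1 (a point): Centre of the groove at shaft y = -85 mm, on the shaft's axis. On the +y side of each groove, from 14 to 46 mm from its centre, stands a black rubber roller 44 mm in diameter; on the -y side the shaft is bare for at least 36 mm, room for the pick's hook to come in.
- groove2 (a point): Centre of the middle groove (y = 0), on the shaft's axis.
- groove3 (a point): Centre of the groove at shaft y = +85 mm, on the shaft's axis.
- clip1: Brass-coloured spring retaining ring in groove1, or absent: not every groove has one. Wire 4.5 mm thick, all in one plane: a C round the groove, open below, with a closed eye on top. Origin at the C's centre, on the shaft's axis when seated; z points to the eye, y is square to the ring's plane (when seated, the shaft's y). It reaches z = -10 to +35 mm, x = -15 to +15 mm. 20 g.
- clip2: Ring like clip1, in groove2, or absent. The clear opening of a ring's eye runs from z = 15 to 30 mm and is 15 mm wide in x at z = 24 mm, 10 mm at its ends; its top bar is centred at z = 33 mm. The C's prongs are sprung: a pull of about 12 N on the top bar along +z opens them, and the ring snaps off the shaft after rising about 7 mm.
- clip3: Ring like clip1, in groove3, or absent.
- pick: Hooked pick, hanging in the rack. Origin on its axis at the underside of its collar (24 mm in diameter, 6 mm thick); z up the handle. Red handle, 16 mm square along x and y, z = 6 to 58 mm. Steel shank 5 mm thick down to z = -78; there a 4 mm hook sticks out along +x, centreline (0,0,-78) to (16,0,-75) mm. Polished: a ring slides off when it is tipped down 40 degrees. 70 g.
- rod: Stirring rod, hanging in the rack. Yellow handle, collar and origin just as on the pick; below the collar a straight round aluminium rod, 10 mm in diameter, down to z = -105 mm. 70 g.
- rod_tip (a point): Lower end of the stirring rod, on its axis.
- rack: Fixed grey tool rack, 192 mm (y) by 85 mm (x), origin on the bench at its centre. Level plate 5 mm thick, upper face at z = 125 mm, x = -30 to +30 mm, with three slots 14 mm wide centred at y = -60, 0, +60 mm, open at the front edge (x = -30) and ending at x = +6 mm. Tools hang in them by their collars, at x = -8 mm: lift a little and draw out at the front. Side walls at y = +-92 mm.
- scraper: Scraper with a blue handle like the pick's, hanging in the rack. Not needed: leave it hanging.
- pot: Open round steel pot, loose, 106 mm outside diameter (112 mm at the rolled rim), 62 mm high, wall 4 mm, inner floor 5 mm above the bench. Origin at the centre of its underside. About 0.7 kg.
- roller: Spare rubber roller standing on end, 44 mm in diameter, 32 mm high; origin under its centre. Leave it alone.
- tin: Green grease tin, 68 mm in diameter, 65 mm high; origin under its centre. Leave it alone.
- driver: Screwdriver with an orange handle, 190 mm, lying on the bench; origin under its middle. Leave it alone.
- bead1: Smooth hard ceramic bead (finishing media), a ball 20 mm in diameter, 16 g, loose in the pot; origin at its centre.
- bead2: Like bead1.
- bead3: Like bead1.
- bead4: Like bead1.
- bead5: Like bead1.
- bead6: Like bead1.
- bead7: Like bead1.
- bead8: Like bead1.

How it is judged:
On the way, in this order (a step that is already met when the one before it is completed fails the run):
1. every ring has been pulled off the shaft and lies in the pot, free of the pick (horizontal distance between each of clip1, clip2, clip3 and pot below 0.049 m and z of clip1 in the frame of pot between 0 and 0.06 m and z of clip2 in the frame of pot between 0 and 0.06 m and z of clip3 in the frame of pot between 0 and 0.06 m and contact force between pick and clip1 below 0.05 N and contact force between pick and clip2 below 0.05 N and contact force between pick and clip3 below 0.05 N), for 0.2 s.
2. stirring, first turn: the rod's tip among the moving beads, more than 12 mm to the pot's +x side (x of rod_tip in the frame of pot above 0.012 m and horizontal distance between rod_tip and pot below 0.049 m and z of rod_tip in the frame of pot below 0.026 m and linear speed of any of bead1, bead2, bead3, bead4, bead5, bead6, bead7, bead8 above 0.015 m/s).
3. stirring, first turn: the rod's tip among the moving beads, more than 12 mm to the pot's -x side (x of rod_tip in the frame of pot below -0.012 m and horizontal distance between rod_tip and pot below 0.049 m and z of rod_tip in the frame of pot below 0.026 m and linear speed of any of bead1, bead2, bead3, bead4, bead5, bead6, bead7, bead8 above 0.015 m/s).
4. stirring, second turn: the rod's tip among the moving beads, more than 12 mm to the pot's +x side (all of step 2).
5. stirring, second turn: the rod's tip among the moving beads, more than 12 mm to the pot's -x side (all of step 3).
At the end, for the whole second after the job is handed in: All rings and beads in the pot (centre within 49 mm of its axis, below the rim), pot upright (0.1 rad), pick and rod hanging by their collars in the rack (8 mm in height, 0.2 rad), all at rest; spare roller, tin, screwdriver and scraper within 30 mm of where they were (horizontal distance between each of clip1, clip2, clip3, bead1, bead2, bead3, bead4, bead5, bead6, bead7, bead8 and pot below 0.049 m and z of clip1 in the frame of pot between 0 and 0.06 m and z of clip2 in the frame of pot between 0 and 0.06 m and z of clip3 in the frame of pot between 0 and 0.06 m and z of bead1 in the frame of pot between 0 and 0.06 m and z of bead2 in the frame of pot between 0 and 0.06 m and z of bead3 in the frame of pot between 0 and 0.06 m and z of bead4 in the frame of pot between 0 and 0.06 m and z of bead5 in the frame of pot between 0 and 0.06 m and z of bead6 in the frame of pot between 0 and 0.06 m and z of bead7 in the frame of pot between 0 and 0.06 m and z of bead8 in the frame of pot between 0 and 0.06 m and z of pick in the frame of rack between 0.117 and 0.134 m and x of pick in the frame of rack between -0.034 and 0.02 m and y of pick in the frame of rack between -0.075 and 0.075 m and angle between each of pick, rod's own z axis and vertical below 0.2 rad and z of rod in the frame of rack between 0.117 and 0.134 m and x of rod in the frame of rack between -0.034 and 0.02 m and y of rod in the frame of rack between -0.075 and 0.075 m and angle between pot's own z axis and vertical below 0.1 rad and linear speed of pot below 0.02 m/s and linear speed of each of clip1, clip2, clip3, pick, rod below 0.03 m/s and distance of each of roller, tin, driver, scraper from where it was at the start of the episode below 0.03 m); the robot touches nothing.
It fails at once if a ring still in its groove is touched by the fingers or the arm, the rod or the scraper, instead of the pick ((not (distance between clip1 and groove1 above 0.012 m) and contact force between any of the fingers, the arm, rod, scraper and clip1 above 0.5 N) or (not (distance between clip2 and groove2 above 0.012 m) and contact force between any of the fingers, the arm, rod, scraper and clip2 above 0.5 N) or (not (distance between clip3 and groove3 above 0.012 m) and contact force between any of the fingers, the arm, rod, scraper and clip3 above 0.5 N)).
It fails at once if the spare roller, tin, screwdriver or scraper is knocked away (distance of any of roller, tin, driver, scraper from where it was at the start of the episode above 0.05 m).
Of clip1, clip2, clip3 only 2 to 3 are there at a start; the rules pass over those that are not, and their reading is None.
At some moment in a run one of pot may be knocked a few centimetres aside while the robot is not near it.
It also fails if it takes over 208 s, if anything falls off the work surface, if the arm or the gripper's body presses on something with over 40 N, if the wrist force passes 120 N, or if a joint passes its speed limit or range.

## Working session

There is one attempt and no reset: what is moved stays moved. The work goes in short steps, each a Python script; the robot and the scene stay as the last script left them, time stands still between calls to the robot, and variables do not carry over. Pictures are saved under pics/ and viewed, at most 14 in all, crops included, and the job is handed in when it is done.

```bash
ls; mkdir -p pics
python3 - <<'E'
from rig import arm
import cv2,numpy as np
for n in("top","side"):
    c=arm.read_camera(n); cv2.imwrite(f"pics/{n}0.png",c["img"][:,:,::-1]); np.savez(f"{n}0.npz",**c)
    print(n,c["fx"],c["cx"],c["cy"],np.round(c["T"],3).tolist())
print(arm.read_tool_rot(),arm.read_t())
E
```

```text
pics
top 478.4502309197215 262.947601480177 193.9694457873811 [[-0.023, -0.997, 0.073, 0.491], [-0.999, 0.025, 0.024, -0.105], [-0.026, -0.073, -0.997, 1.227], [0.0, 0.0, 0.0, 1.0]]
side 405.5648078160385 258.06962882670746 194.8937223244444 [[-0.695, -0.498, 0.519, 0.08], [-0.719, 0.471, -0.511, 0.411], [0.01, -0.728, -0.685, 0.737], [0.0, 0.0, 0.0, 1.0]]
[-3.13980773e+00  7.72714088e-05  3.73818820e-01] 0.1
```

View pics/top0.png

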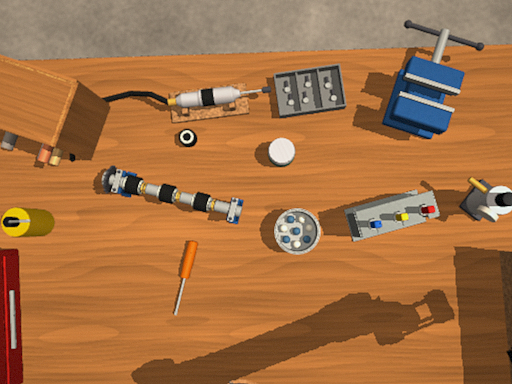

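View pics/side0.png

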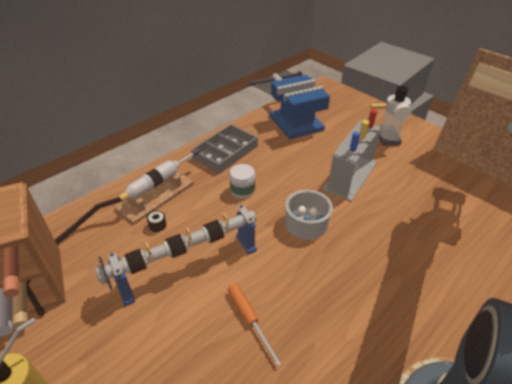

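The top view shows the shaft around (120–240, 180–210), the pot at (297,230), and the rack at (392,215) with blue, yellow and red handles. I'll zoom in for detail.

Run:
```python
import cv2,numpy as np
t=cv2.imread("pics/top0.png");s=cv2.imread("pics/side0.png")
r=lambda im,x,y,w,h,W,H:cv2.resize(im[y:y+h,x:x+w],(W,H),interpolation=cv2.INTER_CUBIC)
a=np.hstack([r(t,95,155,160,75,480,225),r(t,340,180,105,75,315,225)])
b=np.hstack([r(s,90,195,180,120,540,360),r(s,320,100,85,120,255,360)])
cv2.imwrite("pics/z0.png",np.vstack([a,b]))
```

```text
(no output)
```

View pics/z0.png

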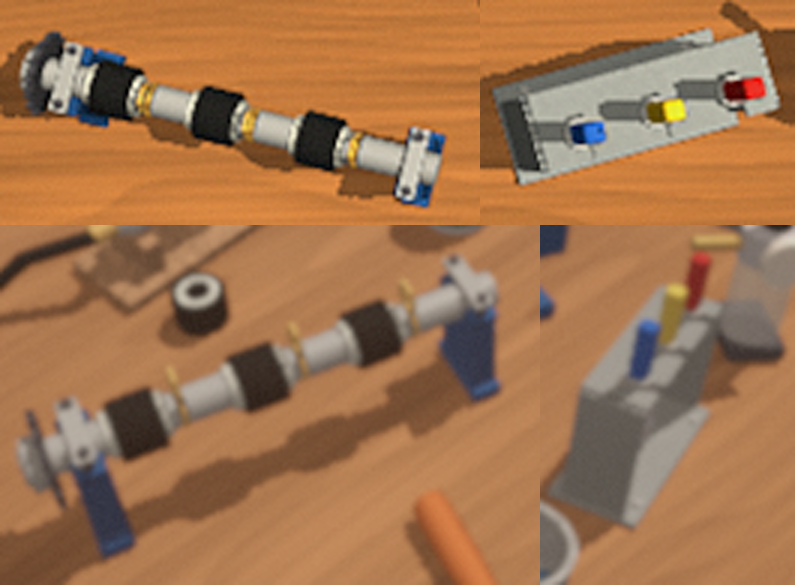

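The zoom shows rings in all three grooves (eyes on top). The red pick is at the rack's −y slot (right), the yellow rod is in the middle and the blue scraper on the left. I'll measure next.

```bash
cat > h.py <<'E'
import cv2,numpy as np
from scipy.optimize import least_squares
def proj(c,p):
    T=np.asarray(c["T"]);q=T[:3,:3].T@(np.asarray(p,float)-T[:3,3])
    return np.array([c["fx"]*q[0]/q[2]+c["cx"],c["fy"]*q[1]/q[2]+c["cy"]])
def ray(c,uv):
    T=np.asarray(c["T"]);d=T[:3,:3]@np.array([(uv[0]-c["cx"])/c["fx"],(uv[1]-c["cy"])/c["fy"],1])
    return T[:3,3],d
def onplane(c,uv,z):
    o,d=ray(c,uv);return o+d*(z-o[2])/d[2]
def tri(c1,u1,c2,u2):
    A=np.zeros((3,3));b=np.zeros(3);L=[]
    for c,u in((c1,u1),(c2,u2)):
        o,d=ray(c,u);d=d/np.linalg.norm(d);P=np.eye(3)-np.outer(d,d);A+=P;b+=P@o;L.append((P,o))
    x=np.linalg.solve(A,b);return x,max(np.linalg.norm(P@(x-o)) for P,o in L)
COL=dict(red=((0,150,70),(6,255,255)),yellow=((24,130,100),(34,255,255)),blue=((105,130,60),(125,255,255)),
 black=((0,0,0),(180,255,60)))
def hsv(c):return cv2.cvtColor(np.ascontiguousarray(c["img"]),cv2.COLOR_RGB2HSV)
def blobs(m,box,amin=8):
    x,y,w,h=box;k=np.zeros_like(m);k[y:y+h,x:x+w]=m[y:y+h,x:x+w]
    n,l,s,ce=cv2.connectedComponentsWithStats(k)
    o=sorted([i for i in range(1,n) if s[i,4]>=amin],key=lambda i:-s[i,4])
    return [(s[i].tolist(),ce[i],l==i) for i in o]
def colblobs(c,name,box,amin=8):
    return blobs(cv2.inRange(hsv(c),*COL[name]),box,amin)
def pot_top(c):
    """rim centre (z=.062) from top view: grey (unsaturated) blob near old place"""
    H=hsv(c);m=((H[...,1]<90)&(H[...,2]>60)).astype(np.uint8)
    m=cv2.morphologyEx(m,cv2.MORPH_OPEN,np.ones((3,3),np.uint8))
    out=[]
    for cn in cv2.findContours(m,cv2.RETR_EXTERNAL,cv2.CHAIN_APPROX_NONE)[0]:
        (x,y),r=cv2.minEnclosingCircle(cn)
        if 18<r<30 and 220<x<400 and 160<y<310: out.append((onplane(c,(x,y),.062),r,(x,y),cv2.contourArea(cv2.convexHull(cn))/(np.pi*r*r)))
    return out
E
python3 - <<'E'
from h import *
t=np.load("top0.npz");s=np.load("side0.npz");t=dict(t);s=dict(s)
bt=(340,180,105,75);bs=(320,95,85,120)
for n in("red","yellow","blue"):
    a=colblobs(t,n,bt);b=colblobs(s,n,bs)
    print(n,[(x[0],x[1].round(1)) for x in a[:2]],[(x[0],x[1].round(1)) for x in b[:2]])
    p,e=tri(t,a[0][1],s,b[0][1]);print("  ",p.round(4),round(e,4), onplane(t,a[0][1],.157).round(4))
print("pot",pot_top(t))
a=sorted(colblobs(t,"black",(120,165,100,60),30),key=lambda b:-b[0][4])[:5]
b=sorted(colblobs(s,"black",(115,220,120,70),30),key=lambda b:-b[0][4])[:5]
print([(x[0],x[1].round(1)) for x in a]);print([(x[0],x[1].round(1)) for x in b])
for c,bx in((t,(120,165,100,60)),(s,(115,200,130,90))):
    m=cv2.inRange(hsv(c),(18,120,90),(32,255,255))
    print("brass",[(x[0],x[1].round(1)) for x in blobs(m,bx,4)[:8]])
E
```

```text
red [([421, 206, 14, 7, 72], array([428.3, 209.1]))] [([369, 109, 8, 19, 87], array([372.1, 116.8]))]
   [ 0.526  -0.4444  0.1604] 0.0007 [ 0.5267 -0.445   0.157 ]
yellow [([401, 213, 8, 7, 43], array([404.5, 216.1]))] []Traceback (most recent call last):
  File "<stdin>", line 7, in <module>
IndexError: list index out of range
```

```bash
python3 - <<'E'
import re
s=open("h.py").read()
s=s.replace("yellow=((24,130,100)","yellow=((21,110,80)").replace("blue=((105,130,60)","blue=((100,100,50)").replace("(34,255,255)","(36,255,255)")
open("h.py","w").write(s)
E
python3 - <<'E'
from h import *
t=dict(np.load("top0.npz"));s=dict(np.load("side0.npz"))
bt=(340,180,105,75);bs=(340,95,50,70)
H=hsv(s);print("side px yellow",H[130,365],"blue",H[140,354], "brass",H[195+32,90+57],H[195+37,90+98],H[195+24,90+136])
for n in("red","yellow","blue"):
    a=colblobs(t,n,bt);b=colblobs(s,n,bs)
    print(n,[(x[0],x[1].round(1)) for x in a[:2]],[(x[0],x[1].round(1)) for x in b[:2]])
    if a and b:
        p,e=tri(t,a[0][1],s,b[0][1]);print("  ",p.round(4),round(e,4), onplane(t,a[0][1],.157).round(4))
print("pot",pot_top(t))
for c,bx in((t,(120,165,100,60)),(s,(115,220,120,70))):
    print([(x[0],x[1].round(1)) for x in colblobs(c,"black",bx,30)[:5]])
for c,bx in((t,(130,170,110,50)),(s,(140,210,100,60))):
    m=cv2.inRange(hsv(c),(17,120,80),(32,255,255))
    print("brass",[(x[0],x[1].round(1)) for x in blobs(m,bx,4)[:8]])
E
```

```text
side px yellow [ 21 152 138] blue [113 125  98] brass [ 13 146 108] [ 17 143 161] [ 16 133 157]
red [([421, 206, 14, 7, 72], array([428.3, 209.1]))] [([369, 109, 8, 19, 87], array([372.1, 116.8]))]
   [ 0.526  -0.4444  0.1604] 0.0007 [ 0.5267 -0.445   0.157 ]
yellow [([396, 213, 13, 8, 84], array([401.8, 216.7]))] [([361, 120, 8, 18, 76], array([363.8, 127.3]))]
   [ 0.5107 -0.3847  0.1626] 0.0006 [ 0.5113 -0.3859  0.157 ]
blue [([370, 221, 12, 7, 69], array([375.8, 224. ]))] [([351, 132, 8, 18, 84], array([354.3, 140.3]))]
   [ 0.4964 -0.3277  0.1579] 0.0 [ 0.4964 -0.3278  0.157 ]
pot [(array([ 0.48483499, -0.15690034,  0.062     ]), 23.260269165039062, (296.919189453125, 230.83030700683594), 0.977803696412707)]
[([122, 175, 21, 20, 244], array([131.4, 184.8])), ([159, 184, 17, 20, 224], array([166., 193.])), ([193, 192, 17, 20, 223], array([200.5, 201.6]))]
[([127, 251, 18, 22, 235], array([135.4, 261.8])), ([168, 236, 17, 20, 198], array([176.5, 246. ])), ([207, 222, 16, 19, 164], array([214.9, 231.7])), ([149, 220, 16, 11, 103], array([157. , 225.8]))]
brass [([140, 183, 8, 11, 48], array([143. , 187.3])), ([176, 191, 6, 11, 40], array([177.8, 195.4])), ([211, 199, 5, 12, 34], array([212.6, 204.2]))]
brass [([186, 228, 4, 10, 19], array([187.8, 231.7])), ([224, 213, 4, 6, 13], array([225.1, 215.6])), ([146, 243, 3, 5, 11], array([146.8, 244.9])), ([225, 220, 2, 3, 5], array([225.6, 220.8]))]
```

Run:
```python
from h import *
t=dict(np.load("top0.npz"));s=dict(np.load("side0.npz"))
g=[85,0,-85]
R=[(t,[(131.4,184.8),(166,193),(200.5,201.6)]),(s,[(135.4,261.8),(176.5,246),(214.9,231.7)])]
for use in([0],[1],[0,1]):
    def res(p,split=False):
        x,y,a=p;o=[]
        for k in use:
            c,uv=R[k]
            for gi,u in zip(g,uv):
                d=(gi+30)/1000
                o+=list(proj(c,(x-np.sin(a)*d,y+np.cos(a)*d,.085))-u)
        return o
    r=least_squares(res,[.56,.14,-.24],x_scale=.01)
    print(use,r.x.round(4),np.round(r.fun,2))
    x,y,a=r.x
    print([proj(t,(x-np.sin(a)*d/1e3,y+np.cos(a)*d/1e3,.112)).round(1) for d in g],"brass top 143 187.3|177.8 195.4|212.6 204.2")
    print([proj(s,(x-np.sin(a)*d/1e3,y+np.cos(a)*d/1e3,.118)).round(1) for d in g],"eye tops ~147.,243|188,228|225,213")
from rig import arm
import itertools
# IK check: tilt over pot, and tool-down orientations
from scipy.spatial.transform import Rotation as Ro
def tcp_rpy(psi,tilt,flip):
    # pick frame: x=hook horizontally at yaw psi, tipped down by tilt; tool z=-pick z, tool y = +-pick x
    Rp=Ro.from_euler('z',psi)*Ro.from_euler('y',tilt)
    X,Y,Z=Rp.as_matrix().T
    ty=X*flip;tz=-Z;tx=np.cross(ty,tz)
    return Ro.from_matrix(np.array([tx,ty,tz]).T),Rp
pot=np.array([.485,-.157,.1])
for flip in(1,-1):
  for d in range(-180,180,30):
    ok=[]
    for tilt in(0,45,55):
        Q,Rp=tcp_rpy(np.radians(d),np.radians(tilt),flip)
        org=pot-Rp.apply([.008,0,-.077]); tcp=org+Rp.apply([0,0,.035+.051])
        q=arm.solve_ik(tcp,Q.as_euler('xyz'))
        ok.append(None if q is None else np.round(q,1).tolist())
    print(flip,d,[o is not None for o in ok],ok[1])
```

```text
[0] [ 0.575   0.1275 -0.2619] [ 0.62  0.09 -0.1   0.12 -0.51 -0.2 ]
[array([140.8, 186.8]), array([175.6, 195.2]), array([210.6, 203.7])] brass top 143 187.3|177.8 195.4|212.6 204.2
[array([145.3, 245.3]), array([185.9, 229.8]), array([223.7, 215.4])] eye tops ~147.,243|188,228|225,213
[1] [ 0.5699  0.1248 -0.2797] [ 0.44 -0.26  0.02  0.19 -0.49  0.19]
[array([142.1, 188.3]), array([176.7, 197.4]), array([211.6, 206.5])] brass top 143 187.3|177.8 195.4|212.6 204.2
[array([147.6, 245.5]), array([188.5, 230.5]), array([226.5, 216.5])] eye tops ~147.,243|188,228|225,213
[0, 1] [ 0.5724  0.1257 -0.27  ] [ 1.47  0.75  0.69  1.06  0.22  1.02 -0.47 -0.38 -1.01 -0.2  -1.67 -0.43]
[array([141.7, 187.6]), array([176.4, 196.3]), array([211.3, 205.1])] brass top 143 187.3|177.8 195.4|212.6 204.2
[array([146.7, 245.3]), array([187.4, 230. ]), array([225.2, 215.8])] eye tops ~147.,243|188,228|225,213
1 -180 [True, False, False] None
1 -150 [True, True, True] [1.6, 0.4, -1.0, 2.3, -0.9, 0.6, -1.1]
1 -120 [True, True, True] [0.9, 0.4, -0.2, 2.0, -0.8, 1.1, -0.8]
1 -90 [True, True, True] [0.8, 0.6, -
[... 497 characters left out ...]
180 [True, False, False] None
-1 -150 [True, True, True] [1.7, 0.4, -1.1, 2.3, -0.8, 0.5, 1.9]
-1 -120 [True, True, True] [1.4, 0.5, -0.8, 2.0, -0.5, 1.0, 2.0]
-1 -90 [True, True, True] [1.2, 0.7, -0.8, 1.7, -0.2, 1.3, 2.1]
-1 -60 [True, True, True] [1.1, 1.0, -1.2, 1.4, 0.3, 1.7, 2.0]
-1 -30 [True, True, False] [0.9, 1.1, -1.2, 1.3, 0.4, 1.9, 2.3]
-1 0 [True, True, True] [-0.4, 1.0, 1.1, 1.4, -0.4, 1.9, -2.4]
-1 30 [True, True, True] [-0.6, 1.0, 1.1, 1.6, -0.2, 1.6, -2.1]
-1 60 [True, True, True] [-0.8, 0.7, 0.9, 1.8, 0.1, 1.2, -2.1]
-1 90 [True, True, True] [0.3, 0.5, -0.8, 2.0, 1.0, 1.4, -2.6]
-1 120 [True, True, True] [0.7, 0.4, -1.2, 2.3, 1.3, 1.2, -2.4]
-1 150 [True, False, False] None
```

```bash
cat > m.py <<'E'
from h import *
from rig import arm
from scipy.spatial.transform import Rotation as Ro
RY=.249; RX=np.array([np.cos(RY),np.sin(RY),0]); RYV=np.array([-np.sin(RY),np.cos(RY),0])
PICK=np.array([.526,-.4447,.125]); ROD=np.array([.5111,-.3857,.125])
GZ=.035   # grasp height on handle (tool frame of pick/rod)
def pose(org,psi,tilt=0.,flip=1,gz=GZ):
    """TCP pose for tool (pick/rod) origin org, hook yaw psi, hook tipped down by tilt"""
    Rp=Ro.from_euler('z',psi)*Ro.from_euler('y',tilt); X,Y,Z=Rp.as_matrix().T
    ty=X*flip;tz=-Z
    Q=Ro.from_matrix(np.array([np.cross(ty,tz),ty,tz]).T)
    return (np.asarray(org)+Z*(gz+.051)).tolist(),Q.as_euler('xyz').tolist()
def snap(n,tag=None):
    c=arm.read_camera(n)
    if tag: cv2.imwrite(f"pics/{n}_{tag}.png",c["img"][:,:,::-1])
    return c
def crop(c,u,w,h,W,H):
    x,y=int(max(0,u[0]-w/2)),int(max(0,u[1]-h/2));return cv2.resize(np.ascontiguousarray(c["img"][y:y+h,x:x+w,::-1]),(W,H),interpolation=cv2.INTER_CUBIC)
E
python3 - <<'E'
from m import *
p,r=pose(PICK+[0,0,.09],RY)
arm.movep(p,r); arm.move_gripper(.04)
p,r=pose(PICK,RY); arm.move_straight(p,.12)
print(arm.read_t(),arm.read_wrist_force())
arm.move_gripper(0.0); print(arm.read_gripper_width(),arm.read_finger_force(),arm.read_wrist_force(),arm.read_wrist_torque())
arm.move_straight((np.array(p)+[0,0,.012]).tolist(),.08)
arm.move_straight((np.array(p)+[0,0,.012]-.075*RX).tolist(),.12)
arm.move_straight((np.array(p)+[0,0,.12]-.075*RX).tolist(),.2)
print(arm.read_t(),arm.read_gripper_width(),arm.read_tool_pos())
a=PICK+[0,0,.12]-.075*RX
ims=[]
for n in("top","side"):
    c=snap(n); ims.append(crop(c,proj(c,a-[0,0,.05]),100,110,400,440))
cv2.imwrite("pics/p1.png",np.hstack(ims))
E
```

```text
3.2917 [-0.19727505 -0.83176557  0.23970778]
0.015381329189206651 30.00030634459108 [-0.5907654  -0.1607837   1.56734434] [-0.03089288  0.02696565  0.00348898]
5.6167 0.016218938209333213 [ 0.45323272 -0.46256165  0.32978411]
```

View pics/p1.png

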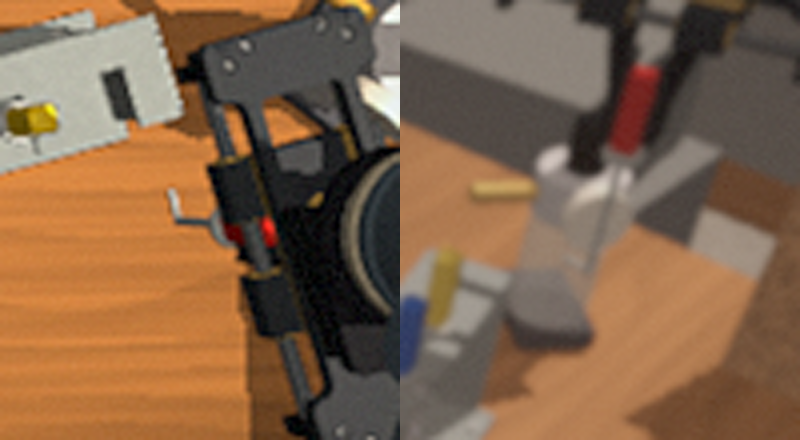

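The pick is held. In the top crop the hook points from (178,220) to (170,190), which is the rack's +x, as assumed. Moving to the pre-hook position at groove 1.

```bash
cat >> m.py <<'E'
SO=np.array([.5724,.1247,0.]);SA=-.27
SY=np.array([-np.sin(SA),np.cos(SA),0]);SX=np.array([np.cos(SA),np.sin(SA),0]);PSI=SA+np.pi/2
def hookpose(g,dy,z,dx=0.):
    "pick with shank bottom at shaft-local y=g+dy, hook mid-height z"
    return pose(SO+SY*(g+dy)+SX*dx+[0,0,z+.0765],PSI)
E
python3 - <<'E'
from m import *
arm.movep(*hookpose(-.085,-.028,.16))
arm.move_straight(hookpose(-.085,-.028,.1075)[0],.1)
print(arm.read_t(),arm.read_wrist_force(),arm.read_tool_pos()-hookpose(-.085,-.028,.1075)[0])
ims=[]
a=SO-.09*SY+[0,0,.108]
for n in("top","side"):
    c=snap(n); np.savez(f"{n}1.npz",**c); u=proj(c,a); print(n,u)
    k=crop(c,u,50,56,400,448)
    x0,y0=int(u[0]-25),int(u[1]-28)
    for q,col in((SO+SY*(-.085-.028)+[0,0,.106],(0,0,255)),(SO+SY*(-.085-.012)+[0,0,.109],(255,0,0)),(SO-.085*SY+[0,0,.118],(0,255,0)),(SO-.085*SY+[0,0,.098],(255,255,0))):
        w=(proj(c,q)-[x0,y0]+.5)*8; cv2.circle(k,(int(w[0]),int(w[1])),3,col,1)
    ims.append(k)
cv2.imwrite("pics/p2.png",np.hstack(ims))
E
```

```text
8.1667 [-0.24316118  0.4837455  -0.82588446] [0.0003217  0.00013261 0.00026686]
top [213.97507218 205.70892668]
side [227.94660531 218.05955345]
```

View pics/p2.png

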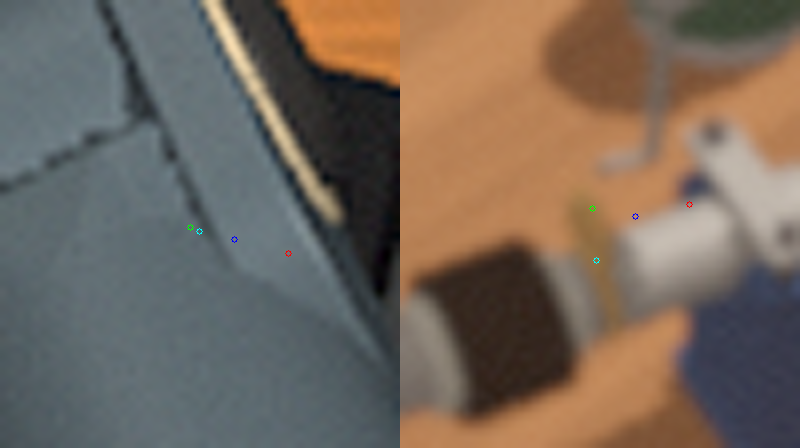

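The side view shows the ring eye about 1.5 px from prediction, but the hook (tip at (605,165)) is about 10 mm higher than planned. The gripper hides the hook from the top camera here, so I'll measure the pick in hand where both cameras see it.

Run:
```python
from m import *
p=np.array(hookpose(-.085,-.028,.18)[0]);arm.move_straight(p.tolist(),.2)
a=np.array([.50,-.46,.22])
arm.movep(*pose(a,0.0)); arm.dwell(.3)
hk=a+[.0,0,-.078]; tp=a+[.016,0,-.075]
ims=[]
for n in("top","side"):
    c=snap(n); np.savez(f"{n}2.npz",**c); u=proj(c,a+[.008,0,-.06]); 
    k=crop(c,u,50,60,400,480); x0,y0=int(u[0]-25),int(u[1]-30);print(n,x0,y0)
    for q,col in((hk,(0,0,255)),(tp,(255,0,0)),(a,(0,255,0))):
        w=(proj(c,q)-[x0,y0]+.5)*8; cv2.circle(k,(int(w[0]),int(w[1])),3,col,1)
    ims.append(k)
cv2.imwrite("pics/p3.png",np.hstack(ims)); print(arm.read_t(),arm.read_tool_pos(),arm.read_tool_rot())
```

```text
top 410 187
side 355 87
10.9333 [ 0.500135   -0.45977362  0.30609796] [3.14156590e+00 1.29530514e-04 1.57122373e+00]
```

View pics/p3.png

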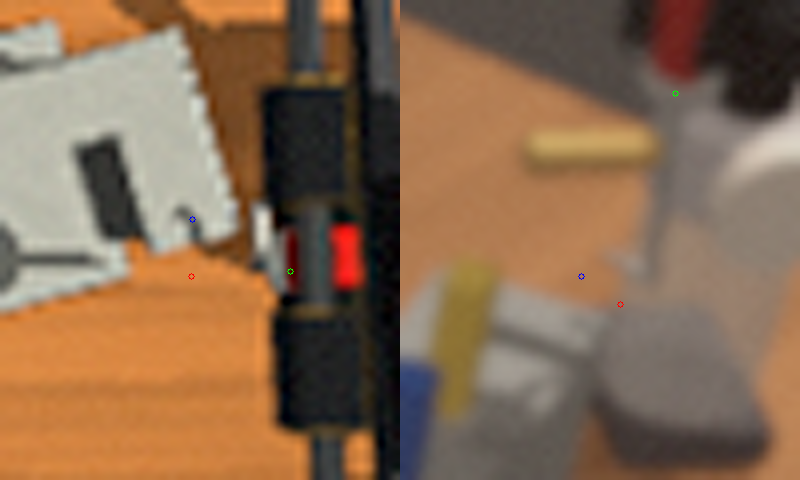

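The pick is tilted in hand about the closing axis. In the top crop the hook corner is at (268,260) and the tip at (258,205). In the side crop the corner is at (650,280) and the tip at (608,255). Triangulating these gives the tilt.

Run:
```python
from h import *
t=dict(np.load("top2.npz"));s=dict(np.load("side2.npz"))
a=np.array([.50,-.46,.22])
for n,u,v in(("corner",(443,219),(385.75,121.5)),("tip",(441.75,212.1),(380.5,118.4))):
    p,e=tri(t,u,s,v);print(n,(p-a).round(4),round(e,4))
for c,n,bx in((t,"t",(430,205,40,30)),(s,"s",(370,70,40,40))):
    b=colblobs(c,"red",bx,5);print(n,[(x[0],x[1].round(1)) for x in b[:3]],proj(c,a+[0,0,.03]).round(1),proj(c,a+[0,0,.058]).round(1))
for c,n,bx in((t,"t",(340,180,105,75)),(s,"s",(340,95,50,70))):
    for k in("yellow","blue"):print(k,[(x[0],x[1].round(1)) for x in colblobs(c,k,bx)[:1]])
```

```text
corner [ 0.0036 -0.0227 -0.0804] 0.0007
tip [ 0.019  -0.0193 -0.0764] 0.0007
t [([451, 215, 5, 8, 31], array([453.1, 218.5])), ([446, 216, 1, 7, 7], array([446., 219.]))] [451.1 220.2] [456.3 219.9]
s [([387, 76, 10, 21, 125], array([390.5,  85.2]))] [391.7  87.3] [394.5  76.8]
yellow [([395, 211, 14, 8, 85], array([401.7, 214.8]))]
blue [([370, 221, 12, 7, 73], array([375.6, 224. ]))]
yellow [([360, 121, 6, 17, 57], array([362.3, 127.3]))]
blue [([351, 133, 8, 18, 86], array([354.1, 141.1]))]
```

```bash
python3 - <<'E'
s=open("m.py").read()
i=s.index("def pose");j=s.index("def snap")
s=s[:i]+'''TH=.195; OFF=np.array([.0,0.,0.])  # in-hand tilt about pick x; pick origin offset (pick frame)
def pose(org,psi,tilt=0.,flip=1,gz=GZ,th=0.):
    Rp=Ro.from_euler('z',psi)*Ro.from_euler('y',tilt)
    X,Y,Z=(Rp*Ro.from_euler('x',th)).as_matrix().T
    ty=X*flip;tz=-Z
    Q=Ro.from_matrix(np.array([np.cross(ty,tz),ty,tz]).T)
    return (np.asarray(org)+Rp.apply([0,0,gz])+Z*.051).tolist(),Q.as_euler('xyz').tolist()
'''+s[j:]
open("m.py","w").write(s)
E
python3 - <<'E'
from m import *
t=dict(np.load("top0.npz"));s=dict(np.load("side1.npz"))
p,e=tri(t,(212.6,203.5),s,(223.75,214.1));print("ring1 top",p,e, "model",SO-.085*SY)
a=np.array([.50,-.46,.25])
q=np.array(arm.read_tool_pos())+[0,0,.03]
arm.move_straight(q.tolist(),.2)
P,r=pose(a,0.,th=TH); arm.move_straight(P,.1,rot=r); arm.dwell(.2)
ims=[]
for n in("top","side"):
    c=snap(n); np.savez(f"{n}3.npz",**c); u=proj(c,a+[.008,0,-.06]); 
    k=crop(c,u,50,60,400,480); x0,y0=int(u[0]-25),int(u[1]-30);print(n,x0,y0)
    for z,col in((a+[0,0,-.078],(0,0,255)),(a+[.016,0,-.075],(255,0,0)),(a,(0,255,0))):
        w=(proj(c,z)-[x0,y0]+.5)*8; cv2.circle(k,(int(w[0]),int(w[1])),3,col,1)
    ims.append(k)
cv2.imwrite("pics/p4.png",np.hstack(ims)); print(arm.read_t())
E
```

```text
ring1 top [0.55454023 0.04127661 0.11755912] 0.0019713124519931085 model [0.54972783 0.04277947 0.        ]
top 415 186
side 358 77
11.875
```

View pics/p4.png

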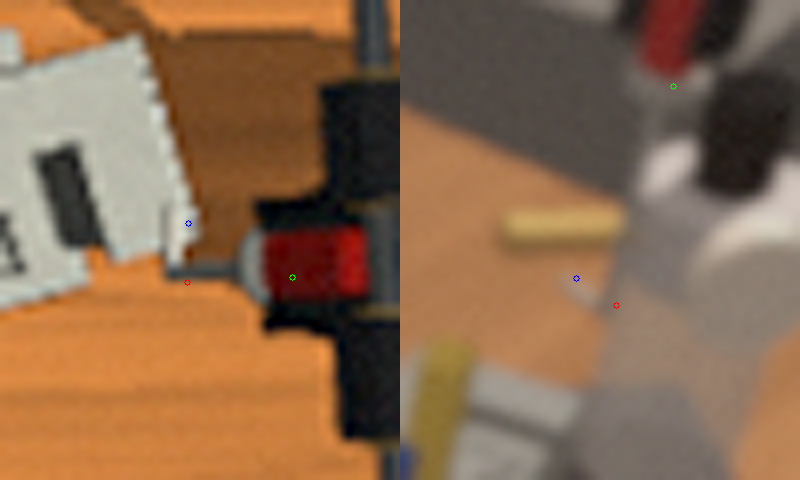

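Run:
```python
from h import *
t=dict(np.load("top3.npz"));s=dict(np.load("side3.npz"))
a=np.array([.50,-.46,.25])
for n,u,v in(("corner",(435.75,219.5),(382.9,114.4)),("tip",(435.9,211.5),(378.75,111.75))):
    p,e=tri(t,u,s,v);print(n,(p-a).round(4),round(e,4))
```

```text
corner [ 0.0027  0.0051 -0.0761] 0.0003
tip [ 0.0188  0.0029 -0.0763] 0.002
```

```bash
cat >> m.py <<'E'
TH=.16; SO=SO+.002*SX
def hookpose(g,dy,z,dx=0.):
    return pose(SO+SY*(g+dy-.0025)+SX*dx+[0,0,z+.0765],PSI,th=TH)
E
python3 - <<'E'
from m import *
arm.move_straight(pose([.50,-.46,.31],0.,th=TH)[0],.2)
arm.movep(*hookpose(-.085,-.026,.20))
P=hookpose(-.085,-.026,.1075);arm.move_straight(P[0],.12)
print(arm.read_t(),arm.read_wrist_force())
a=SO-.09*SY+[0,0,.108]
c=snap("side"); u=proj(c,a); k=crop(c,u,50,50,500,500); x0,y0=int(u[0]-25),int(u[1]-25);print(x0,y0)
for q,col in((SO+SY*(-.085-.026)+[0,0,.106],(0,0,255)),(SO+SY*(-.085-.010)+[0,0,.109],(255,0,0)),(SO-.085*SY+[0,0,.118],(0,255,0)),(SO-.085*SY+[0,0,.098],(255,255,0))):
    w=(proj(c,q)-[x0,y0]+.5)*10; cv2.circle(k,(int(w[0]),int(w[1])),3,col,1)
cv2.imwrite("pics/p5.png",k)
E
```

```text
14.9833 [ 0.739224    0.73592234 -0.35903123]
202 192
```

View pics/p5.png

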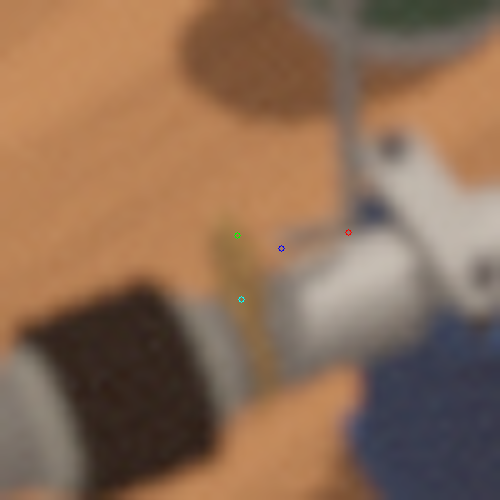

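The hook corner is at (350,225), the tip at (285,240), and the ring's eye is centred around (233,258). That lines up for entry, so I'll advance and pull.

Run:
```python
from m import *
g=-.085
arm.move_straight(hookpose(g,-.0075,.107)[0],.04)
print(arm.read_wrist_force().round(2))
f0=arm.read_wrist_force()[2]
for z in(.111,.114,.117,.120,.124,.130,.16):
    arm.move_straight(hookpose(g,-.0075,z)[0],.04); print(z,(arm.read_wrist_force()[2]-f0).round(2))
print(arm.read_t(),arm.read_gripper_width())
arm.move_straight(hookpose(g,-.0075,.19)[0],.08)
a=SO-.085*SY+[0,0,.16]
c=snap("side");cv2.imwrite("pics/p6.png",crop(c,proj(c,a),80,80,480,480))
```

```text
[ 0.71 -0.28 -0.31]
0.111 -0.87
0.114 -1.51
0.117 -3.92
0.12 -1.91
0.124 -0.05
0.13 -0.15
0.16 -1.7
18.1 0.015827789745188277
```

View pics/p6.png

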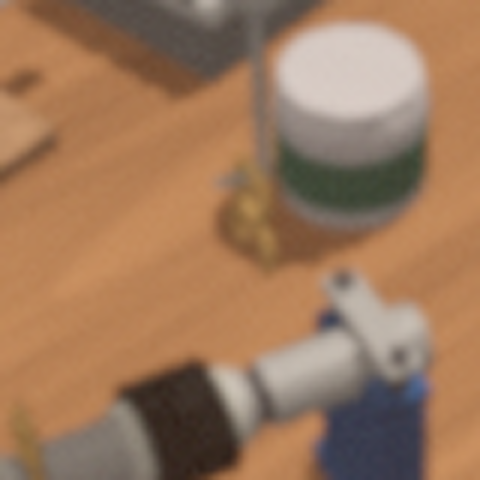

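Ring 1 hangs on the hook, seen around (250,210). Taking it to the pot.

```bash
cat >> m.py <<'E'
def drop_pose(pt,tilt,psi=PSI):
    "hook point (x=.012,z=-.0765) at pt"
    Rp=Ro.from_euler('z',psi)*Ro.from_euler('y',tilt)
    return pose(np.asarray(pt)-Rp.apply([.0145,0,-.0765]),psi,tilt,th=TH)
def drop(pot,psi=PSI,zl=.09,tilt=.95):
    p=np.array([pot[0],pot[1],0.])
    arm.movep(*drop_pose(p+[0,0,.19],0.,psi))
    arm.move_straight(drop_pose(p+[0,0,zl+.025],0.,psi)[0],.12)
    P,r=drop_pose(p+[0,0,zl],tilt,psi); arm.move_straight(P,.08,rot=r); arm.dwell(.5)
    P2,_=drop_pose(p+[0,0,zl+.08],tilt,psi)
    print("dropped",arm.read_t(),arm.read_wrist_force().round(2))
    arm.move_straight(P2,.12)
    P,r=drop_pose(p+[0,0,zl+.11],0.,psi); arm.move_straight(P,.15,rot=r)
E
python3 - <<'E'
from m import *
c=snap("top");P=pot_top(c);print(P)
for a in([0,0,.19,0],[0,0,.09,.95],[0,0,.17,.95]):
    pt=np.array([.485,-.157,0])+a[:3];q=arm.solve_ik(*drop_pose(pt,a[3]));print(None if q is None else np.round(q,2))
cv2.imwrite("pics/raw_top4.png",c["img"][:,:,::-1])
if len(P)==1 and P[0][3]>.9 and abs(P[0][1]-23.3)<1.2:
    drop(P[0][0])
    a=np.array([.485,-.157,.06]);c=snap("side");d=snap("top")
    cv2.imwrite("pics/p7.png",np.hstack([crop(c,proj(c,a),80,80,400,400),crop(d,proj(d,a),80,80,400,400)]))
E
```

```text
[(array([ 0.48483499, -0.15690034,  0.062     ]), 23.260269165039062, (296.919189453125, 230.83030700683594), 0.977803696412707)]
[ 1.11  0.45 -1.15  1.7   0.36  1.42  1.18]
[ 0.17  0.72 -0.66  1.77  0.86  1.77  0.37]
[ 0.21  0.63 -0.72  1.73  0.84  1.87  0.47]
dropped 23.0167 [ 0.01 -0.31 -0.29]
```

```bash
ls pics
```

```text
p1.png
p2.png
p3.png
p4.png
p5.png
p6.png
p7.png
raw_top4.png
side0.png
top0.png
z0.png
```

View pics/p7.png

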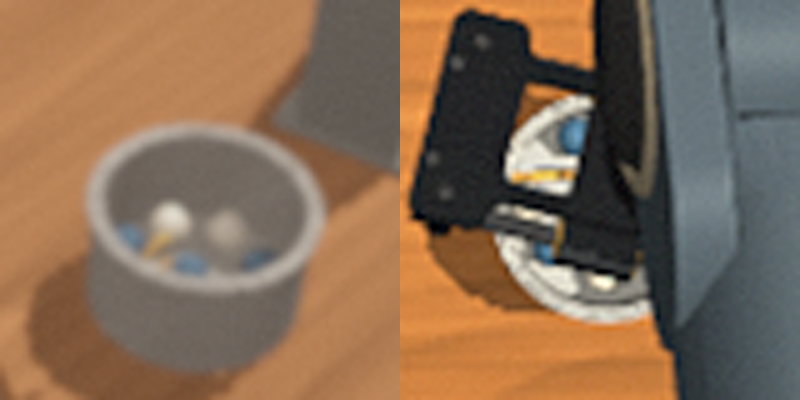

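Ring 1 lies in the pot: brass at (155,240) in the side crop and (540,175) in the top crop. Next is ring 2, with a check before hooking.

```bash
cat >> m.py <<'E'
def pre(g):
    arm.movep(*hookpose(g,-.026,.20)); arm.move_straight(hookpose(g,-.026,.1075)[0],.12)
    a=SO+(g-.005)*SY+[0,0,.108]
    c=snap("side"); u=proj(c,a); k=crop(c,u,50,50,500,500); x0,y0=int(u[0]-25),int(u[1]-25)
    for q,col in((SO+SY*(g-.026)+[0,0,.106],(0,0,255)),(SO+SY*(g-.010)+[0,0,.109],(255,0,0)),(SO+g*SY+[0,0,.118],(0,255,0)),(SO+g*SY+[0,0,.098],(255,255,0))):
        w=(proj(c,q)-[x0,y0]+.5)*10; cv2.circle(k,(int(w[0]),int(w[1])),3,col,1)
    cv2.imwrite(f"pics/pre{int(g*1000)}.png",k); print(arm.read_t(),arm.read_wrist_force().round(2))
def pull(g,dx=0.,dz=0.,dy=-.0075):
    P=lambda z,d=dx:hookpose(g,dy,z+dz,d)[0]
    arm.move_straight(hookpose(g,-.026,.107+dz,dx)[0],.04)
    arm.move_straight(P(.107),.04); f0=arm.read_wrist_force()[2];o=[]
    for z in(.111,.114,.117,.120,.124,.130,.16):
        arm.move_straight(P(z),.04); o.append(float((arm.read_wrist_force()[2]-f0).round(2)))
    arm.move_straight(P(.20),.1); print("pull",o,arm.read_t(),arm.read_gripper_width())
def brass(z,g):
    "brass pixels in side view near the ring hook point / groove"
    c=snap("side"); m=cv2.inRange(hsv(c),(14,110,70),(32,255,255)); r=[]
    for q in(SO+g*SY+[0,0,z-.02],SO+g*SY+[0,0,.105]):
        u=proj(c,q).astype(int); r.append(int((m[u[1]-9:u[1]+9,u[0]-7:u[0]+7]>0).sum()))
    return r
E
python3 - <<'E'
from m import *
print("before",brass(.2,0.),brass(.2,-.085)); pre(0.)
E
```

```text
before [95, 68] [62, 34]
27.3167 [-0.47  0.62 -0.77]
```

View pics/pre0.png

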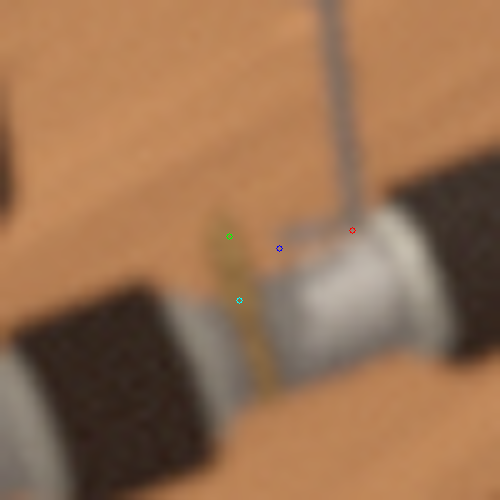

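The geometry matches ring 1 (corner (350,220), tip (285,235), eye centre about (232,255)). I'll pull it and drop it.

Run:
```python
from m import *
pull(0.); print(brass(.2,0.))
c=snap("top");P=pot_top(c);print(P)
a=SO+[0,0,.17];s=snap("side");k=crop(s,proj(s,a),80,80,400,400)
cv2.imwrite("pics/p8.png",k)
if len(P)==1 and P[0][3]>.9 and abs(P[0][1]-23.3)<1.2:
    drop(P[0][0])
    pre(.085)
    c=snap("side");q=P[0][0];d=snap("top")
    k2=cv2.imread("pics/pre85.png")
    cv2.imwrite("pics/p9.png",np.hstack([cv2.resize(k,(260,260)),cv2.resize(k2,(260,260)),crop(d,proj(d,q),80,80,260,260)]))
```

```text
pull [-0.59, -1.28, -4.28, -2.64, -1.02, -1.73, 0.54] 31.175 0.01580152877545591
[139, 21]
[(array([ 0.48482803, -0.15694886,  0.062     ]), 23.27728843688965, (296.9393005371094, 230.8327178955078), 0.9766681046318785)]
dropped 35.9 [-0.59 -0.08  0.26]
40.2917 [ 0.19 -0.47 -0.8 ]
```

View pics/p9.png

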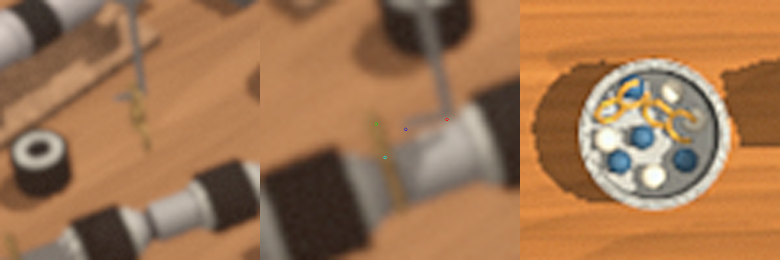

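Two rings are in the pot, ring 2 was clearly on the hook, and the ring 3 pre-hook position looks the same as before. Next: pull it, drop it, and check where it landed by colour.

Run:
```python
from m import *
def pb():
    c=snap("top");P=pot_top(c)
    u=proj(c,P[0][0]) if P else (297,231); m=cv2.inRange(hsv(c),(15,110,80),(32,255,255)); M=np.zeros_like(m);cv2.circle(M,(int(u[0]),int(u[1])),19,255,-1)
    return P,int(((m&M)>0).sum())
print(pb())
pull(.085); print(brass(.2,.085))
P,n=pb();print(P,n)
if len(P)==1 and P[0][3]>.9 and abs(P[0][1]-23.3)<1.2:
    drop(P[0][0])
    a=PICK-.09*RX
    arm.movep(*pose([a[0],a[1],.31],RY,th=TH)); arm.dwell(.2)
    print(arm.read_t(),pb())
    d=snap("top");s=snap("side");q=P[0][0]; h=np.array([a[0],a[1],.27])
    cv2.imwrite("pics/p10.png",np.hstack([crop(d,proj(d,q),80,80,260,260),crop(d,proj(d,h),80,80,260,260),crop(s,proj(s,h),80,80,260,260)]))
```

```text
([(array([ 0.48483499, -0.15690034,  0.062     ]), 23.260269165039062, (296.919189453125, 230.83030700683594), 0.9775095316424265)], 136)
pull [-1.14, -1.3, -4.24, -5.4, -0.81, -0.93, -1.76] 44.3083 0.015787602203545196
[101, 22]
[(array([ 0.48483499, -0.15690034,  0.062     ]), 23.260269165039062, (296.919189453125, 230.83030700683594), 0.977803696412707)] 135
dropped 49.2667 [ 0.31  0.07 -0.34]
52.6667 ([(array([ 0.48478513, -0.15674441,  0.062     ]), 23.22531509399414, (296.85540771484375, 230.8524169921875), 0.9727827243740644)], 186)
```

View pics/p10.png

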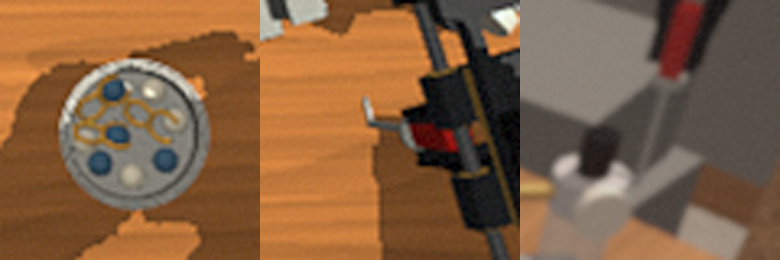

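All three rings are in the pot and the pick is empty. I'll hang it back in its slot.

Run:
```python
from m import *
o=lambda x,z:pose([*(PICK-.0027*RX+x*RX)[:2],z],RY,th=TH)
arm.move_straight(o(-.09,.31)[0],.2)
arm.move_straight(o(-.09,.139)[0],.15)
f0=arm.read_wrist_force()
for x in(-.04,-.02,0.): 
    arm.move_straight(o(x,.139)[0],.06);print(x,(arm.read_wrist_force()-f0).round(2),(arm.read_tool_pos()-o(x,.139)[0]).round(4))
for z in(.134,.130,.127,.125):
    arm.move_straight(o(0,z)[0],.04);f=(arm.read_wrist_force()-f0);print(z,f.round(2))
    if f[2]>4: break
arm.move_gripper(.04)
P,r=o(0,z);Z=Ro.from_euler('xyz',r).as_matrix()[:,2]
arm.move_straight((np.array(P)-.09*Z).tolist(),.15)
a=PICK+[0,0,.35]-.0*RX
arm.move_straight(pose([.45,-.30,.26],RY)[0],.25,rot=pose([0,0,0],RY)[1])
print(arm.read_t())
t=snap("top");s=snap("side")
for c,n,bx in((t,"t",(340,180,105,75)),(s,"s",(340,95,50,70))):
    for k in("red","yellow","blue"):print(n,k,[(x[0],x[1].round(1)) for x in colblobs(c,k,bx)[:2]])
print(pot_top(t))
cv2.imwrite("pics/p11.png",np.hstack([crop(t,(395,215),110,80,440,320),crop(s,(360,145),80,80,320,320)]))
```

```text
-0.04 [-0.44  0.47  0.53] [-0.0005 -0.0003 -0.0001]
-0.02 [1.4  1.88 0.95] [ 0.0005  0.0004 -0.0001]
0.0 [ 0.72  0.43 -0.17] [ 0.0004  0.0004 -0.0001]
0.134 [0.15 0.35 0.51]
0.13 [0.15 1.05 0.85]
0.127 [0.26 0.32 1.16]
0.125 [0.78 0.79 1.27]
59.7333
t red [([422, 206, 14, 8, 75], array([429.3, 209.4]))]
t yellow [([395, 211, 13, 8, 56], array([402.5, 213.8]))]
t blue []
s red [([369, 109, 9, 18, 90], array([372.4, 117. ]))]
s yellow [([360, 119, 7, 17, 73], array([362.8, 125.8]))]
s blue [([351, 132, 8, 18, 88], array([354.3, 140.4]))]
[(array([ 0.48464514, -0.15687047,  0.062     ]), 23.30281639099121, (296.9090881347656, 230.90908813476562), 0.9645643076127703)]
```

View pics/p11.png

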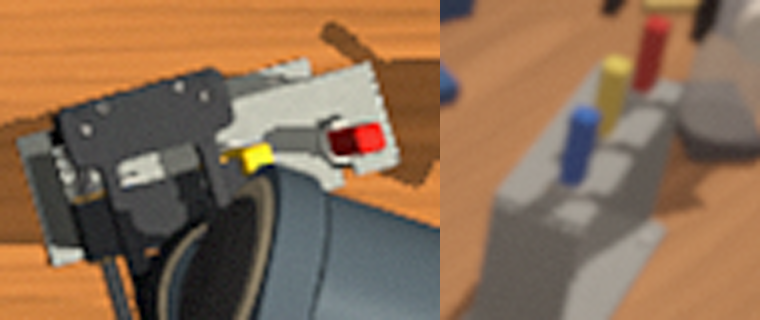

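The pick hangs in its slot again (red at (355,140) in the top crop). Now I'll move clear and measure the rod.

Run:
```python
from m import *
arm.movep(*pose([.30,-.52,.28],RY)); arm.dwell(.2)
t=snap("top");s=snap("side")
for k in("red","yellow","blue"):
    a=colblobs(t,k,(340,180,105,75));b=colblobs(s,k,(340,95,50,70))
    if a and b:
        p,e=tri(t,a[0][1],s,b[0][1]);d=p[:2]-(ROD[:2]+.008*RX[:2]);print(k,a[0],b[0][0],p.round(4),round(e,4),"rack xy",(d@RX[:2]).round(4),(d@RYV[:2]).round(4)) if 0 else print(k,a[0][1].round(1),b[0][1].round(1),p.round(4),round(e,4),"rack xy",(d@RX[:2]).round(4),(d@RYV[:2]).round(4))
        mm=a[0][2].astype(np.uint8);print(cv2.minAreaRect(cv2.findContours(mm,0,1)[0][0]))
print(arm.read_t(),pot_top(t))
```

```text
red [429.4 209.3] [372.4 117.1] [ 0.5259 -0.447   0.1587] 0.0002 rack xy -0.0088 -0.063
((428.63995361328125, 209.47998046875), (6.505383014678955, 13.01076602935791), 81.8698959350586)
yellow [401.9 214.5] [362.8 125.9] [ 0.5149 -0.385   0.1646] 0.0011 rack xy -0.0041 -0.0003
((401.5, 214.5), (7.0, 13.0), 90.0)
blue [375.8 224. ] [354.2 140.7] [ 0.4964 -0.3279  0.1567] 0.0001 rack xy -0.008 0.0597
((375.5, 224.0), (6.0, 11.0), 90.0)
61.175 [(array([ 0.48483499, -0.15690034,  0.062     ]), 23.260269165039062, (296.919189453125, 230.83030700683594), 0.977803696412707)]
```

Run:
```python
from m import *
G=.0255
R0=np.array([.5149,-.385,.125])
o=lambda x,z:pose([*(R0+x*RX)[:2],z],RY,gz=G)
arm.movep(*o(0,.23)); arm.move_gripper(.045)
arm.move_straight(o(0,.132)[0],.12); arm.dwell(.2); f0=arm.read_wrist_force()
for z in np.arange(.130,.1205,-.001):
    arm.move_straight(o(0,z)[0],.03); f=(arm.read_wrist_force()-f0)
    if f[2]>3: break
print("collar contact z",z,f.round(2))
arm.move_gripper(0.); print(arm.read_gripper_width(),arm.read_wrist_force().round(2),arm.read_wrist_torque().round(3))
zz=z
arm.move_straight(o(0,zz+.014)[0],.05)
arm.move_straight(o(-.09,zz+.014)[0],.08)
arm.move_straight(o(-.09,zz+.15)[0],.15); arm.dwell(.3)
print(arm.read_t(),arm.read_gripper_width())
tip=R0-.09*RX+[0,0,zz+.15-.125-.105]; 
for n in("top","side"):
    c=snap(n);np.savez(f"{n}5.npz",**c);u=proj(c,tip);v=proj(c,tip+[0,0,.105]);print(n,u.round(1),v.round(1))
    b=colblobs(c,"yellow",(int(v[0])-25,int(v[1])-35,50,50),5);print([(x[0],x[1].round(1)) for x in b[:2]],proj(c,tip+[0,0,.137]).round(1))
    H=hsv(c);
    for du in np.linspace(0,1.1,12):
        w=v+(u-v)*du; y=int(round(w[1]));x=int(round(w[0]));
        print(round(du,1),H[y,x-7:x+8,1].tolist() if n=="side" else H[y-7:y+8,x,1].tolist())
```

```text
collar contact z 0.121 [ 1.71 -0.66  0.16]
0.02155714539033214 [ 0.1  -0.62 -0.07] [-0.055 -0.036  0.013]
69.9083 0.021901738892093292
top [414.4 254.6] [429.8 257.4]
[([431, 255, 4, 8, 17], array([432.8, 258.5]))] [435.2 258.4]
0.0 [14, 55, 42, 32, 56, 75, 41, 28, 15, 4, 8, 4, 4, 7, 4]
0.1 [15, 15, 23, 22, 36, 22, 36, 25, 5, 10, 24, 24, 126, 157, 172]
0.2 [30, 15, 7, 62, 25, 38, 28, 28, 16, 12, 21, 102, 168, 180, 179]
0.3 [13, 15, 7, 14, 15, 70, 73, 17, 43, 134, 179, 180, 181, 178, 179]
0.4 [15, 27, 8, 51, 16, 57, 55, 93, 38, 139, 176, 183, 178, 178, 176]
0.5 [115, 44, 191, 255, 128, 57, 14, 22, 43, 153, 182, 176, 177, 178, 177]
0.6 [255, 255, 137, 143, 38, 21, 19, 11, 96, 168, 180, 179, 177, 178, 178]
0.7 [182, 179, 181, 185, 150, 40, 16, 9, 43, 145, 178, 178, 172, 173, 178]
0.8 [179, 175, 183, 178, 122, 14, 21, 3, 36, 158, 181, 181, 177, 177, 178]
0.9 [174, 177, 180, 174, 103, 6, 18, 7, 97, 174, 177, 177, 176, 180, 182]
1.0 [170, 176, 180, 174, 123, 14, 32, 31, 143, 179, 178, 177, 178, 175, 180]
1.1 [178, 178, 178, 175, 180, 161, 124, 108, 146, 175, 180, 175, 176, 177, 176]
side [
[... 205 characters left out ...]
40, 34, 34, 34]
0.2 [38, 36, 37, 34, 35, 32, 33, 33, 34, 33, 35, 34, 32, 32, 31]
0.3 [46, 50, 51, 47, 44, 42, 34, 31, 36, 43, 47, 48, 43, 40, 38]
0.4 [49, 49, 48, 49, 44, 40, 34, 32, 37, 42, 45, 51, 65, 91, 111]
0.5 [49, 50, 49, 50, 47, 40, 36, 34, 35, 44, 60, 77, 102, 122, 133]
0.6 [72, 69, 69, 66, 54, 44, 37, 37, 65, 105, 125, 136, 139, 137, 137]
0.7 [66, 73, 72, 74, 62, 45, 38, 45, 78, 115, 132, 138, 138, 137, 138]
0.8 [36, 41, 49, 59, 57, 41, 38, 47, 86, 117, 133, 135, 135, 132, 133]
0.9 [39, 41, 37, 38, 35, 35, 36, 36, 58, 97, 125, 134, 134, 139, 135]
1.0 [37, 36, 36, 39, 39, 35, 33, 35, 42, 76, 115, 129, 135, 136, 136]
1.1 [43, 42, 41, 41, 37, 41, 38, 38, 38, 36, 38, 76, 114, 130, 136]
```

The gripper width of 21.6 mm means the handle was gripped across its corners. I'll hang the rod back along the exact reverse path and regrasp it square.

Run:
```python
from m import *
G=.0255; R0=np.array([.5149,-.385,.125]); zz=.121
o=lambda x,z:pose([*(R0+x*RX)[:2],z],RY,gz=G)
arm.move_straight(o(-.09,zz+.014)[0],.15); f0=arm.read_wrist_force()
arm.move_straight(o(-.03,zz+.014)[0],.06);print((arm.read_wrist_force()-f0).round(2))
arm.move_straight(o(-.003,zz+.014)[0],.04);print((arm.read_wrist_force()-f0).round(2))
arm.move_straight(o(-.003,zz+.001)[0],.04);print((arm.read_wrist_force()-f0).round(2))
arm.move_gripper(.045)
R1=R0-.003*RX
arm.move_straight(pose(R1+[0,0,.09],RY)[0],.15)
best=None
for d in(-.497,.497):
    P=pose(R1+[0,0,.07],RY+d,gz=.033); arm.move_straight(P[0],.15,rot=P[1])
    arm.move_straight(pose(R1,RY+d,gz=.033)[0],.12)
    arm.move_gripper(0.); w=arm.read_gripper_width(); print(d,w,arm.read_t(),arm.read_wrist_torque().round(3))
    if w<.0175: break
    arm.move_gripper(.045); arm.move_straight(P[0],.15)
t=snap("top");s=snap("side")
```

```text
[ 0.13 -0.22  0.54]
[ 0.79 -1.12  0.66]
[ 0.11 -0.78  1.31]
-0.497 0.020074418694942236 77.0333 [ 0.059  0.014 -0.033]
0.497 0.019771190196645007 80.85 [ 0.045 -0.026 -0.025]
```

Both widths fit a handle turned about 45° to the rack, so I'll grasp at 45°.

Run:
```python
from m import *
R1=np.array([.5149,-.385,.125])-.003*RX
d=np.pi/4
P=pose(R1+[0,0,.07],RY+d,gz=.033); arm.move_straight(P[0],.15,rot=P[1])
arm.move_straight(pose(R1,RY+d,gz=.033)[0],.12)
arm.move_gripper(0.); print(arm.read_gripper_width(),arm.read_t(),arm.read_wrist_force().round(2),arm.read_wrist_torque().round(3))
```

```text
0.020739437438373948 84.0583 [-0.41 -0.27  1.71] [ 0.123 -0.056 -0.018]
```

```bash
cat > axis.py <<'E'
from m import *
def ax(k,t,s):
    o=[]
    for c,bx in((t,(340,180,105,75)),(s,(335,90,60,75))):
        b=colblobs(c,k,bx)
        if not b: return k,"none"
        ys,xs=np.nonzero(b[0][2]); P=np.c_[xs,ys].astype(float); m=P.mean(0)
        w,v=np.linalg.eigh(np.cov((P-m).T)); d=v[:,1]; o.append((m,d,np.sqrt(w[1]),c))
    p,e=tri(o[0][3],o[0][0],o[1][3],o[1][0])
    r=[]
    for m,d,l,c in o:
        vd=proj(c,p+[0,0,.02])-proj(c,p-[0,0,.02]); a=np.degrees(np.arctan2(vd[0]*d[1]-vd[1]*d[0],vd@d)); a=(a+90)%180-90
        r.append((round(float(a),1),round(float(l),2)))
    return k,p.round(4),round(e,4),r
E
python3 - <<'E'
from axis import *
arm.move_gripper(.05)
R1=np.array([.5149,-.385,.125])-.003*RX
arm.move_straight(pose(R1+[0,0,.09],RY+np.pi/4,gz=.033)[0],.15)
arm.movep(*pose([.30,-.52,.28],RY)); arm.dwell(.2)
t=snap("top");s=snap("side");np.savez("top6.npz",**t);np.savez("side6.npz",**s)
for k in("red","yellow","blue"):print(ax(k,t,s))
print("t0");t,s=dict(np.load("top0.npz")),dict(np.load("side0.npz"))
for k in("red","yellow","blue"):print(ax(k,t,s))
print(arm.read_t())
E
```

```text
('red', array([ 0.5257, -0.4466,  0.1588]), np.float64(0.0004), [(2.8, 3.71), (-0.4, 5.07)])
('yellow', array([ 0.5133, -0.386 ,  0.1632]), np.float64(0.0009), [(-2.5, 3.51), (-3.3, 4.95)])
('blue', array([ 0.4965, -0.3278,  0.1571]), np.float64(0.0001), [(4.1, 3.06), (1.4, 5.17)])
t0
('red', array([ 0.526 , -0.4444,  0.1604]), np.float64(0.0007), [(4.9, 3.72), (-2.7, 5.02)])
('yellow', array([ 0.5107, -0.3847,  0.1626]), np.float64(0.0006), [(-3.2, 3.47), (-1.9, 4.94)])
('blue', array([ 0.4964, -0.3277,  0.1579]), np.float64(0.0), [(4.0, 3.06), (0.9, 5.13)])
86.925
```

Run:
```python
from axis import *
for tag in("0","6"):
    t,s=dict(np.load(f"top{tag}.npz")),dict(np.load(f"side{tag}.npz"))
    for k in("red","yellow","blue"):
        r=[]
        for c,bx,th in((t,(340,180,105,75),0),(s,(335,90,60,75),0)):
            b=colblobs(c,k,bx)[0]; ys,xs=np.nonzero(b[2])
            # saturation-weighted width: sum saturation excess across rows through the blob's middle
            x,y,w,h,_=b[0]; H=hsv(c)
            r.append((round(float(np.sqrt(np.linalg.eigvalsh(np.cov(np.c_[xs,ys].T))[0])),2),b[0]))
        print(tag,k,r)
    # top face (bright) pixels of yellow in top view
    b=colblobs(t,"yellow",(340,180,105,75))[0];x,y,w,h,_=b[0]
    print(hsv(t)[y-1:y+h+1,x-1:x+w+1,2])
```

```text
0 red [(1.75, [421, 206, 14, 7, 72]), (1.49, [369, 109, 8, 19, 87])]
0 yellow [(2.05, [396, 213, 13, 8, 84]), (1.48, [361, 120, 8, 18, 76])]
0 blue [(1.86, [370, 221, 12, 7, 69]), (1.38, [351, 132, 8, 18, 84])]
[[119 139 175 184 187 193 184 170 162 156 131 105  98  91  93]
 [116 148 181 211 197 169 168 196 210 208 213 220 156 128 157]
 [116 114 107 127 119 102 191 240 243 242 243 248 219 179 188]
 [111 103  99  98  94 110 218 247 240 238 238 244 235 202 183]
 [108  94  93  95  92  91 197 242 239 236 239 243 239 210 178]
 [111  92  91  94  93  78 173 236 240 237 239 244 243 206 164]
 [118  97  94  93  96  81 152 234 243 240 242 248 249 213 166]
 [120  95  84  87  86  82 111 219 249 243 239 229 210 188 179]
 [175 170 110  96  98  95 116 175 197 210 210 191 157 165 178]
 [170 165 181 192 198 190 152 118 127 167 179 174 177 176 179]]
6 red [(1.83, [422, 206, 14, 8, 77]), (1.43, [369, 109, 8, 18, 88])]
6 yellow [(2.07, [396, 211, 13, 9, 86]), (1.32, [361, 119, 7, 19, 74])]
6 blue [(1.86, [370, 221, 12, 7, 69]), (1.42, [351, 132, 8, 19, 89])]
[[189 186 174 160 172 186 188 190 189 194 175 126  98 100 103]
 [138 162 199 208 213 210 169 155 153 151 192 219 153  94 100]
 [ 89 122 177 193 187 173 134 166 204 212 230 252 210 106  92]
 [115 119 114 107 108 103 171 237 248 244 241 247 241 191 157]
 [121 107 102 100  97  90 192 246 244 240 241 243 245 204 172]
 [120  99  94  95  94  83 163 239 244 238 241 244 249 214 170]
 [124 101  92  95  94  87 123 223 245 239 241 244 251 242 212]
 [127 105  88  90  92  87  88 198 243 246 244 246 244 242 211]
 [126 109  87  88  86  84  75 160 240 249 239 223 206 202 188]
 [ 86 174 161  98 102 100 119 139 182 218 214 179 158 170 182]
 [134 168 176 168 184 186 147 144 158 171 180 182 180 182 182]]
```

The top face shows the handle is nearly aligned with the rack (about +5°). The first wide reading came from pinching the collar and the later ones from the turned grasps. I'll regrasp square and higher.

```bash
cat > rod.py <<'E'
from m import *
R1=np.array([.5133,-.386,.125]); RP=RY+.08; RG=.035
def rp(org,th=0.): return pose(org,RP,gz=RG,th=th)
E
python3 - <<'E'
from rod import *
arm.movep(*rp(R1+[0,0,.09])); arm.move_gripper(.04)
arm.move_straight(rp(R1)[0],.12)
arm.move_gripper(0.); w=arm.read_gripper_width(); print(w,arm.read_t(),arm.read_wrist_torque().round(3))
if w<.0175:
    f0=arm.read_wrist_force()
    arm.move_straight(rp(R1+[0,0,.013])[0],.04)
    print((arm.read_wrist_force()-f0).round(2))
    arm.move_straight(rp(R1+[0,0,.013]-.04*RX)[0],.05);print((arm.read_wrist_force()-f0).round(2))
    arm.move_straight(rp(R1+[0,0,.013]-.09*RX)[0],.1)
    a=R1+[0,0,.16]-.09*RX; arm.move_straight(rp(a)[0],.15); arm.dwell(.3)
    print(arm.read_t(),arm.read_gripper_width())
    for n in("top","side"):
        c=snap(n);np.savez(f"{n}7.npz",**c);u=proj(c,a-[0,0,.105]);v=proj(c,a);print(n,u.round(1),v.round(1))
        H=hsv(c)
        d=(u-v)/np.linalg.norm(u-v);nn=np.array([-d[1],d[0]])
        for f in (.5,.6,.7,.8,.9,1.0,1.1,1.2):
            w_=v+(u-v)*f; l=[w_+nn*k for k in range(-12,13)]
            print(f,[int(H[int(round(q[1])),int(round(q[0])),1]) for q in l])
E
```

```text
0.016059464826522794 89.9167 [-0.009  0.009 -0.039]
[-0.1  -0.12 -0.19]
[ 1.39 -0.65 -0.37]
93.425 0.015966550111749713
top [416.7 255.7] [432.7 258.7]
0.5 [175, 177, 177, 176, 173, 175, 182, 174, 177, 180, 159, 30, 8, 13, 7, 47, 255, 40, 55, 0, 16, 41, 67, 137, 146]
0.6 [182, 178, 183, 178, 179, 176, 176, 176, 179, 179, 160, 47, 10, 19, 3, 123, 184, 130, 255, 255, 44, 72, 64, 166, 165]
0.7 [180, 178, 174, 177, 173, 178, 178, 175, 180, 180, 169, 120, 7, 9, 14, 109, 171, 176, 180, 155, 122, 255, 255, 170, 181]
0.8 [175, 176, 177, 173, 178, 178, 174, 175, 177, 180, 149, 23, 15, 17, 34, 141, 182, 178, 177, 174, 178, 150, 174, 180, 178]
0.9 [179, 173, 175, 177, 175, 173, 178, 178, 182, 184, 161, 38, 7, 11, 19, 137, 183, 178, 176, 180, 180, 175, 178, 178, 178]
1.0 [181, 176, 174, 177, 177, 176, 176, 174, 178, 181, 171, 72, 21, 12, 8, 114, 179, 181, 180, 175, 175, 173, 176, 178, 174]
1.1 [177, 178, 181, 176, 182, 176, 177, 175, 179, 173, 149, 50, 15, 64, 117, 173, 180, 176, 176, 174, 170, 170, 178, 176, 177]
1.2 [176, 173, 179, 181, 179, 181, 176, 180, 177, 180, 178, 181, 147, 152, 174, 17
[... 298 characters left out ...]
7, 45]
0.7 [142, 140, 137, 136, 138, 138, 137, 139, 138, 129, 106, 60, 40, 35, 40, 45, 51, 54, 48, 52, 59, 65, 59, 68, 73]
0.8 [137, 136, 136, 135, 136, 139, 138, 136, 138, 135, 116, 65, 38, 38, 52, 68, 73, 75, 73, 72, 74, 75, 72, 73, 72]
0.9 [136, 139, 136, 136, 137, 135, 135, 138, 136, 135, 122, 81, 49, 36, 49, 64, 71, 73, 68, 63, 47, 52, 49, 49, 51]
1.0 [134, 140, 136, 134, 137, 134, 135, 135, 133, 129, 116, 88, 56, 41, 46, 54, 46, 45, 38, 38, 35, 35, 38, 37, 34]
1.1 [136, 134, 136, 134, 137, 137, 137, 136, 134, 133, 116, 86, 51, 39, 40, 40, 37, 43, 37, 36, 39, 39, 39, 39, 43]
1.2 [136, 139, 136, 137, 135, 135, 136, 134, 114, 79, 36, 36, 35, 38, 38, 40, 37, 37, 37, 37, 39, 35, 34, 34, 38]
```

The rod is held square and straight, with its tip where predicted. On to the stirring.

```bash
cat >> rod.py <<'E'
def potnow():
    c=snap("top");P=pot_top(c);print("pot",[(p[0].round(4).tolist(),round(p[1],1),round(p[3],3)) for p in P]);return P
def tip(x,y,z): return rp([x,y,z+.105])
def stir(c,turns,r=.026,z=.013,rate=.12,a0=0.,n=14,sgn=1):
    f0=arm.read_wrist_force();mx=0.
    for i in range(int(turns*n)+1):
        a=a0+sgn*2*np.pi*i/n
        arm.move_straight(tip(c[0]+r*np.cos(a),c[1]+r*np.sin(a),z)[0],rate)
        f=np.linalg.norm((arm.read_wrist_force()-f0)[:2]);mx=max(mx,f)
        if f>25: print("high",i,f.round(1));return False
    print("stirred",arm.read_t(),"max F",round(mx,1),arm.read_gripper_width());return True
def down(c,z=.013):
    arm.move_straight(tip(c[0],c[1],.06)[0],.15); f0=arm.read_wrist_force()
    for h in np.arange(.045,z-.001,-.004):
        arm.move_straight(tip(c[0],c[1],max(h,z))[0],.04); f=arm.read_wrist_force()-f0
        if np.linalg.norm(f)>15: print("blocked",h,f.round(1));return False
    arm.move_straight(tip(c[0],c[1],z)[0],.04)
    print("down",(arm.read_wrist_force()-f0).round(2));return True
E
python3 - <<'E'
from rod import *
p=np.array(arm.read_tool_pos())+[0,0,.03];arm.move_straight(p.tolist(),.15)
c=potnow()[0][0]
arm.movep(*tip(c[0],c[1],.20)); arm.move_straight(tip(c[0],c[1],.08)[0],.15)
print(arm.read_t())
if down(c): print(stir(c,1.6))
E
```

```text
pot [([0.485, -0.1568, 0.062], 23.3, 0.963)]
95.8833
down [-0.53 -0.46  0.06]
stirred 104.8083 max F 3.7 0.015904170206662585
True
```

Run:
```python
from rod import *
c0=np.array([.485,-.1568])
arm.move_straight(tip(*c0,.013)[0],.1); arm.move_straight(tip(*c0,.12)[0],.12)
arm.move_straight(tip(.42,-.30,.21)[0],.25)
P=potnow()
if len(P)==1:
    c=P[0][0]
    arm.move_straight(tip(c[0],c[1],.12)[0],.25)
    if down(c): print(stir(c,2.6,r=.027))
    arm.move_straight(tip(c[0],c[1],.013)[0],.1); arm.move_straight(tip(c[0],c[1],.12)[0],.1)
    arm.move_straight(tip(.42,-.41,.21)[0],.25); arm.dwell(.3)
    c=snap("top");P=pot_top(c);print(P)
    u=proj(c,P[0][0]);H=hsv(c);M=np.zeros(H.shape[:2],np.uint8);cv2.circle(M,(int(u[0]),int(u[1])),19,255,-1)
    m=cv2.inRange(H,(15,110,80),(32,255,255))&M;print("brass in pot",int((m>0).sum()))
    b=cv2.inRange(H,(95,90,40),(125,255,255))&M; w=cv2.inRange(H,(0,0,200),(180,60,255))&M
    for q in(b,w): print([(x[0][4],x[1].round(0).tolist()) for x in blobs(q,(0,0,512,384),6)])
    cv2.imwrite("pics/raw8.png",c["img"][:,:,::-1])
    for n in("top","side"):
        c=snap(n);a=np.array([.42,-.41,.315]);u=proj(c,a-[0,0,.105]);v=proj(c,a);H=hsv(c)
        d=(u-v)/np.linalg.norm(u-v);nn=np.array([-d[1],d[0]])
        for f in (.5,.8,1.0,1.1):
            w_=v+(u-v)*f; print(n,f,[int(H[int(round(q[1])),int(round(q[0])),1]) for q in [w_+nn*k for k in range(-12,13)]])
    print(arm.read_t())
```

```text
pot [([0.4856, -0.1566, 0.062], 23.3, 0.964), ([0.5475, 0.0197, 0.062], 18.1, 0.606)]
```

```bash
cat >> h.py <<'E'
_pt=pot_top
def pot_top(c): return [p for p in _pt(c) if p[3]>.9 and abs(p[1]-23.3)<1.3]
E
python3 - <<'E'
from rod import *
P=potnow()
if len(P)==1:
    c=P[0][0]
    arm.move_straight(tip(c[0],c[1],.12)[0],.25)
    if down(c): print(stir(c,2.6,r=.027))
    arm.move_straight(tip(c[0],c[1],.013)[0],.1); arm.move_straight(tip(c[0],c[1],.12)[0],.1)
    arm.move_straight(tip(.42,-.41,.21)[0],.25); arm.dwell(.3)
    c=snap("top");P=pot_top(c);print(P)
    u=proj(c,P[0][0]);H=hsv(c);M=np.zeros(H.shape[:2],np.uint8);cv2.circle(M,(int(u[0]),int(u[1])),19,255,-1)
    m=cv2.inRange(H,(15,110,80),(32,255,255))&M;print("brass in pot",int((m>0).sum()))
    b=cv2.inRange(H,(95,90,40),(125,255,255))&M; w=cv2.inRange(H,(0,0,200),(180,60,255))&M
    for q in(b,w): print([(x[0][4],x[1].round(0).tolist()) for x in blobs(q,(0,0,512,384),6)])
    cv2.imwrite("pics/raw8.png",c["img"][:,:,::-1])
    for n in("top","side"):
        c=snap(n);a=np.array([.42,-.41,.315]);u=proj(c,a-[0,0,.105]);v=proj(c,a);H=hsv(c)
        d=(u-v)/np.linalg.norm(u-v);nn=np.array([-d[1],d[0]])
        for f in (.5,.8,1.0,1.1):
            w_=v+(u-v)*f; print(n,f,[int(H[int(round(q[1])),int(round(q[0])),1]) for q in [w_+nn*k for k in range(-12,13)]])
    print(arm.read_t())
E
```

```text
pot [([0.4856, -0.1566, 0.062], 23.3, 0.964)]
down [-0.42 -0.78 -0.41]
stirred 120.8083 max F 3.6 0.015787415457165624
True
[(array([ 0.48702541, -0.15496415,  0.062     ]), 23.32416343688965, (296.0943298339844, 229.94338989257812), 0.9572409624398521)]
brass in pot 112
[(36, [302.0, 226.0]), (35, [303.0, 217.0]), (35, [310.0, 234.0]), (16, [286.0, 242.0])]
[(54, [288.0, 226.0]), (7, [298.0, 221.0])]
top 0.5 [179, 176, 176, 183, 178, 180, 177, 171, 180, 179, 155, 48, 13, 23, 18, 68, 98, 24, 57, 43, 9, 39, 41, 168, 164]
top 0.8 [175, 181, 176, 175, 179, 177, 176, 173, 178, 183, 165, 104, 11, 20, 5, 106, 167, 182, 178, 172, 179, 173, 175, 174, 176]
top 1.0 [178, 174, 176, 179, 173, 180, 178, 173, 180, 180, 161, 4, 7, 6, 22, 133, 185, 177, 173, 173, 171, 182, 176, 176, 178]
top 1.1 [179, 182, 175, 177, 178, 175, 184, 173, 178, 180, 179, 170, 132, 104, 13, 135, 185, 180, 175, 175, 175, 176, 177, 171, 180]
side 0.5 [44, 44, 37, 35, 32, 33, 33, 31, 33, 33, 31, 34, 32, 31, 33, 25, 23, 23, 24, 26, 35, 52, 60, 64, 77]
side 0.8 [120, 126, 133, 107, 120, 131, 133, 127, 132, 130, 91, 61, 41, 32, 39, 45, 50, 47, 47, 48, 49, 48, 49, 48, 48]
side 1.0 [137, 139, 139, 137, 137, 139, 135, 140, 140, 132, 116, 67, 52, 57, 37, 56, 65, 67, 59, 59, 62, 55, 58, 63, 66]
side 1.1 [136, 136, 137, 139, 138, 137, 138, 134, 136, 138, 137, 138, 135, 126, 108, 80, 75, 74, 75, 74, 74, 73, 72, 75, 74]
124.15
```

Run:
```python
from axis import *
from rod import *
a=R1-.09*RX
arm.move_straight(rp([a[0],a[1],.30])[0],.2)
arm.move_straight(rp([a[0],a[1],.138])[0],.15); f0=arm.read_wrist_force()
ok=True
for x in(-.05,-.035,-.025,-.015,-.007,-.003):
    arm.move_straight(rp([*(R1+x*RX)[:2],.138])[0],.05);f=arm.read_wrist_force()-f0;print(x,f.round(2))
    if np.linalg.norm(f)>10: ok=False;break
if ok:
    for z in(.132,.128,.1255):
        arm.move_straight(rp([*(R1-.003*RX)[:2],z])[0],.04);f=arm.read_wrist_force()-f0
    print(f.round(2)); arm.move_gripper(.04)
    arm.move_straight(rp([*(R1-.003*RX)[:2],.22])[0],.15)
    arm.movep(*pose([.28,-.55,.28],RY)); arm.dwell(.3)
    t=snap("top");s=snap("side")
    for k in("red","yellow","blue"):print(ax(k,t,s))
    P=pot_top(t);print(P,arm.read_t())
    H=hsv(t);u=proj(t,P[0][0]);M=np.zeros(H.shape[:2],np.uint8);cv2.circle(M,(int(u[0]),int(u[1])),20,255,-1)
    m=cv2.inRange(H,(15,110,80),(32,255,255))&M;print("brass in pot",[(x[0],x[1].round(0).tolist()) for x in blobs(m,(0,0,512,384),3)])
    b=cv2.inRange(H,(95,80,40),(125,255,255))&M;w=cv2.inRange(H,(0,0,190),(180,70,255))&M
    for q in(b,w): print([(x[0][4],x[1].round(0).tolist()) for x in blobs(q,(0,0,512,384),6)])
    cv2.imwrite("pics/raw9.png",t["img"][:,:,::-1])
    d=cv2.absdiff(cv2.imread("pics/top0.png"),cv2.imread("pics/raw9.png")).max(2)
    dm=(cv2.GaussianBlur(d,(5,5),0)>30).astype(np.uint8)
    print("changed",[(x[0]) for x in blobs(dm,(0,0,512,384),20)])
```

```text
-0.05 [-1.5   0.97 -0.08]
-0.035 [-0.02  0.26 -0.04]
-0.025 [-0.03 -1.13 -0.1 ]
-0.015 [-1.01  0.58 -0.47]
-0.007 [-1.41 -1.01 -0.09]
-0.003 [-0.09 -0.25 -0.63]
[-0.53 -0.61 -0.47]
('red', array([ 0.5256, -0.4466,  0.1597]), np.float64(0.0004), [(0.7, 3.75), (-0.8, 4.95)])
('yellow', array([ 0.5121, -0.3868,  0.1612]), np.float64(0.0007), [(3.1, 3.46), (-1.8, 5.37)])
('blue', array([ 0.4962, -0.3277,  0.1574]), np.float64(0.0001), [(2.8, 3.06), (0.4, 5.16)])
[(array([ 0.48728427, -0.15563461,  0.062     ]), 23.370920181274414, (296.3680114746094, 229.8299560546875), 0.965361430301387)] 132.1167
brass in pot [([278, 230, 22, 19, 123], [289.0, 239.0])]
[(38, [302.0, 226.0]), (36, [310.0, 234.0]), (34, [303.0, 217.0]), (20, [286.0, 241.0])]
[(354, [290.0, 226.0]), (18, [281.0, 236.0])]
changed [[223, 262, 232, 114, 8402], [131, 350, 88, 34, 1488], [270, 206, 51, 50, 1459], [499, 297, 13, 19, 128], [172, 191, 9, 11, 79], [207, 199, 9, 11, 79], [138, 182, 9, 12, 78], [505, 320, 7, 15, 62], [420, 206, 12, 10, 56], [506, 350, 6, 12, 42], [228, 379, 11, 5, 35], [399, 211, 11, 8, 28], [433, 206, 4, 7, 21], [376, 322, 6, 4, 20]]
```

```bash
python3 -c "
from rig import arm
print(arm.read_t()); print(arm.sign_off())"
```

```text
132.1167
the job is handed in; nothing more can be done
None
```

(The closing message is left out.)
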